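# Dock a power module and hook its latch plate over the headed stud

## Task

Push the power module along the test dock until its carrier is fully home against the rear contact block, then swing the yellow latch plate over it and work the plate's oblong eye past the wide head of the module's stud so that the plate lies level underneath the head. Finally push the plate back towards its pivot until the end of the eye meets the stud, so that the plate cannot lift off. Keep the module down on the dock and leave the other things on the bench where they are.

Things in the scene. Friction and masses are not known exactly. Their poses are not given: they have to be found in the camera images.
- dock: Test dock fixed to the bench: aluminium base plate 255 x 190 x 10 mm (from x = -130 to 125 mm) with two blue guide rails, a black rear contact block and a hinged yellow latch plate. Origin: on the bench, under the middle of the module's carrier when that is home. x: the way the module is pushed home, roughly away from the robot; y across; z up.
- dock_stop (a point): Middle of the front face of the contact block, the stop for the carrier: dock x = 55 mm, 30 mm above the bench; face 100 mm wide, 10 to 50 mm above the bench. Axes as the dock's. The rails' inner faces are at y = +-61.5 mm, from dock x = 14 to 57 mm, tops 32 mm above the bench; slippery, with flared mouths that widen to y = +-75 mm at dock x = -36 mm.
- module: Power module, loose on the base plate before the rails, about 0.8 kg: finned aluminium carrier 110 (x) x 120 (y) x 14 mm, black housing 70 x 112 mm on it (x = -53 to 17 mm, top at z = 48 mm), stud block at the rear. Origin: centre of the carrier's underside, axes as the dock's. Home: rear edge (x = 55 mm) against the contact block. Pushed by its front face (x = -55 mm); friction 3 to 7 N.
- stud_head (a point): Centre of the top of the module's stud, at x = 33, y = 0, z = 74 mm of the module, axes as the module's. Hammer head 58 mm long (along x) x 20 mm wide x 5 mm thick on a round shank 12 mm across; 25 mm of bare shank between head and stud block (44 mm wide, top at module z = 44 mm, its rear flush with the carrier's).
- latch_pin (a point): Middle of the pivot pin of the latch plate: dock x = 81 mm, 70 mm above the bench, axes as the dock's; the pin runs along y between steel cheeks that reach 84 mm above the bench and y = +-33.5 mm. The yellow plate tilts about the pin and slides lengthwise on it by a slot; plate 176 mm long, 46 mm wide, 4 mm thick, with a black knob near its free end.
- latch_knob (a point): Middle of the black knob on the latch plate (18 mm diameter, 26 mm tall); the plate ends 11 mm past its axis. z: along the knob, out of the plate's upper face, which lies 13 mm below this point; -x: along the plate, from pin to knob (as the dock's axes when level). From pin to knob along the plate: 122 mm + latch_slide. When level this point is 77 mm above the bench.
- latch_eye (a point): Centre of the plate's oblong eye, on the plate's upper face, axes as latch_knob's. The eye is 46 mm long (along the plate), 28 mm wide: shorter than the stud's head, wider than it. It begins 8 mm + latch_slide from the pin and ends 54 mm + latch_slide from it; from there on to the free end the plate is solid.
- latch_tilt (a joint): Tilt of the latch plate about the pin, rad: 0 = level, lying over the module, on its stop; 1.57 = upright; 1.75 = leaning back on its rear stop, near which it starts. Falls by itself once about 0.4 rad past upright. Tipped onto the stud of a module that is home, it rests tilted 0.4 to 0.5 rad, the solid end on the head's top, the eye's end nearest the pin hanging lower than the head.
- latch_slide (a joint): Slide of the latch plate on its pin, m: -0.006 fully in, 0.032 fully out (away from the pin); takes about 2 N, stays as left. 0 = the eye's far end touches the shank of a module at home. Resting on the head and drawn out (knob at about constant height) to near 0.03, the solid end slips off the head's front end at about 0.3 rad and the plate drops level; pushed in, it runs under the head to the shank.
- capsule_a: A round white-and-steel press-pack capsule, 92 mm across, 26 mm high, lying loose on the bench: a bystander. Origin: centre of its underside.
- capsule_b: A round white-and-brass press-pack capsule, 86 mm across, 24 mm high, lying loose on the bench: a bystander. Origin: centre of its underside.
- spare_module: A spare black power module without carrier or stud, 110 x 130 x 38 mm, lying loose on the bench: a bystander. Origin: centre of its underside.
- gate_unit: A green circuit board with a black bar, 130 x 200 mm, 36 mm high at the bar, lying loose on the bench: a bystander. Origin: centre of its underside.
- screwdriver: A red screwdriver, 190 mm long, lying loose on the bench: a bystander. Origin: centre of its underside.
- spanner: A steel spanner, 170 mm long, lying loose on the bench: a bystander. Origin: centre of its underside.
- screw_tray: A blue tray of screws, 100 x 150 x 35 mm, lying loose on the bench: a bystander. Origin: centre of its underside.
Things that resemble listed ones, but are neither listed nor needed, are in the scene too. Leave any blue or green look-alike of the module alone.

How it is judged:
By the outcome, as a careful person would: the job done as asked, in the order asked, and still so for the second after the job is handed in, with the robot touching nothing.
It also fails if it takes over 53 s, if anything falls off the work surface, if the arm or the gripper's body presses on something with over 40 N, if the wrist force passes 120 N, or if a joint passes its speed limit or range.

## Robot

A 6-joint arm with a two-finger parallel gripper is mounted at the origin on the work surface. World frame = base frame: x ahead of the robot, y to its left, z up, the work surface at z = 0. Lengths are in m, angles in rad, forces in N, time in s.
With the tool pointing down it reaches from about 0.35 to 0.95 m from the base axis. Payload 17.4 kg.
Tool frame: the origin (TCP) lies midway between the tips of the shut fingers; the grasp point (between the pads) lies 19 mm behind it; z points along the fingers, y is the direction in which the jaws open and shut (so a half turn about z gives the same grasp; the last joint's range is limited). The gripper opens to 93 mm and grips with 3 to 60 N. Pads are 15 mm wide; open, the fingers measure 128 mm over their backs; the gripper's body (75 mm by 188 mm) begins 65 mm behind the grasp point.
Start: joints at [-1.312, 0.116, 1.442, -0, 1.584, -0.038], TCP at [0.197, -0.645, 0.219] pointing down, gripper open.
Joint ranges: [-2.83, 2.83], [-0.83, 2.19], [0.07, 2.5], [-1.14, 4.28], [0.01, 3], [-2.97, 2.97]. Speed limits (rad/s): [1.89, 1.89, 2.22, 3.14, 3.14, 3.14].

## Interface

Orientations are given as a 3x3 rotation matrix whose columns are the frame's x, y, z axes.
In Python, from cell import sensors, cams, arm gives the robot as it stands. The module is installed in compiled form; this text tells all that it offers.
- The arm moves only by the shell command python3 -m inch 'ROWS' [FORCE]. ROWS is JSON, one flat list of numbers, 7 for each row, row after row: the shift along the tool's x, y, z in m, then the turn, a rotation vector about the tool's x, y, z in degrees, then the closure in counts, from 0 (fully open) to 255 (shut). In form: [dx, dy, dz, ax, ay, az, fingers, dx, dy, dz, ax, ay, az, fingers, ...]. A call has 1 to 8 rows; each row is the pose to reach, as a shift and turn from the pose commanded when the call began, along the tool's axes at that moment; what a row does not reach only later rows make up. A row lasts 1/8 s, in which the tool goes at most 62.5 mm and 10.7 degrees, less where a joint would pass 70% of its speed; a pose out of reach is approached as far as the arm can. A call with a gripper value outside its range is refused whole. The fingers move at their own pace and stop on an object; FORCE is the grip in N (left out, the last holds). Time passes only in rows, so rows that repeat a pose let the fingers close. It gives the time, the measured TCP pose, the force and the opening at its end, in the units of the state.
- sensors.read_state(): the state, without advancing time (a new reading comes with each control period).
- cams.read_camera(name): name is "scene" or "top"; returns a dict with "pixels" (384x512x3 uint8, red, green, blue), "vertical_fov" (degrees; the focal length in pixels is half the picture's height over the tangent of half this angle, whatever the lens; pixels are square), "cx", "cy" (the principal point, pixels), "pose" (4x4, takes a point from camera to world coordinates). Camera axes: x right, y down, z forward; pixel columns grow to the right and rows downward; lengths in m; the calibration is good to about 2 mm. A picture is of the moment at which its call begins. There is no depth.
- arm.job_done(): hands the job in, once; it reports no verdict.
The state is a dict: "clock": time; "joint_positions": joint angles; "joint_vel": joint speeds; "joint_torque": joint torques, N m; "position": TCP position; "tool_rot": TCP orientation; "ft_force": force on the tool from outside, world axes, zero at the start; "moment": the same for the moment, N m; "grip_width": opening from 0.0 (shut) to 1.0 (fully open).
Only numpy, scipy, OpenCV 4.12 (cv2) and the standard library are available. Lean on these libraries where they do the work, as an engineer would, in place of code of your own. Each camera call takes 0.05 s, during which the arm holds its last target.

## Working session

There is one attempt and no reset: what is moved stays moved. The work goes in short steps, Python scripts to look and compute and a shell command to move; the robot and the scene stay as the last step left them, time stands still between calls to the robot, and variables do not carry over. Pictures are saved under pics/ and viewed, and the job is handed in when it is done.

```bash
mkdir -p pics; cat > h.py <<'E'
import numpy as np, cv2
from cell import sensors, cams, arm
def cam(n,save=None):
    c=cams.read_camera(n); 
    if save: cv2.imwrite('pics/'+save,c['pixels'][:,:,::-1])
    return c
def f(c): return c['pixels'].shape[0]/2/np.tan(np.radians(c['vertical_fov'])/2)
def ray(c,u,v):
    F=f(c); d=np.array([(u-c['cx'])/F,(v-c['cy'])/F,1]); T=np.array(c['pose']); return T[:3,3],T[:3,:3]@d
def onz(c,u,v,z):
    o,d=ray(c,u,v); return o+d*(z-o[2])/d[2]
def proj(c,p):
    T=np.array(c['pose']); q=T[:3,:3].T@(np.array(p)-T[:3,3]); F=f(c); return q[0]/q[2]*F+c['cx'],q[1]/q[2]*F+c['cy']
def tri(c1,p1,c2,p2):
    o1,d1=ray(c1,*p1);o2,d2=ray(c2,*p2)
    A=np.stack([d1,-d2],1);s=np.linalg.lstsq(A,o2-o1,rcond=None)[0]
    a=o1+s[0]*d1;b=o2+s[1]*d2
    return (a+b)/2,np.linalg.norm(a-b)
E
python3 - <<'E'
from h import *
for n in('scene','top'):
    c=cam(n,n+'0.png');print(n,c['vertical_fov'],c['cx'],c['cy'],np.round(c['pose'],3).tolist())
s=sensors.read_state();print(s)
E
```

```text
scene 51.64922245830518 260.72801297827357 198.10682656594196 [[0.135, 0.573, -0.808, 1.57], [0.991, -0.071, 0.115, -0.138], [0.008, -0.816, -0.578, 0.836], [0.0, 0.0, 0.0, 1.0]]
top 45.95913400866354 262.3235917509684 189.37960240191492 [[0.026, -0.987, 0.158, 0.262], [-0.999, -0.029, -0.016, 0.018], [0.02, -0.158, -0.987, 1.563], [0.0, 0.0, 0.0, 1.0]]
{'clock': 0.1, 'joint_positions': array([-1.31180508e+00,  1.16452832e-01,  1.44217798e+00, -2.14745250e-05,
        1.58397968e+00, -3.78089990e-02]), 'joint_vel': array([ 0.00090005, -0.00168794, -0.00247106,  0.00111073,  0.00145394,
        0.00021421]), 'joint_torque': array([ 2.84567010e-03, -7.22890663e+01, -6.23867512e+01,  7.81430304e-02,
        2.27626716e-02, -8.61738363e-05]), 'position': array([ 0.19734782, -0.64532968,  0.21798173]), 'tool_rot': array([[ 9.56277272e-01,  2.92461450e-01, -2.81429122e-04],
       [ 2.92461585e-01, -9.56276772e-01,  9.78387429e-04],
       [ 1.70164743e-05, -1.01791687e-03, -9.99999482e-01]]), 'ft_force': array([-0.12567873,  1.09231873, -0.47675175]), 'moment': array([ 0.0122044 ,  0.01632583, -0.00103253]), 'grip_width': 0.9982855258250075}
```

View pics/scene0.png

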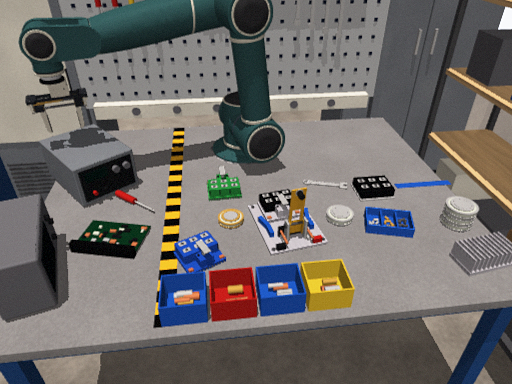

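View pics/top0.png

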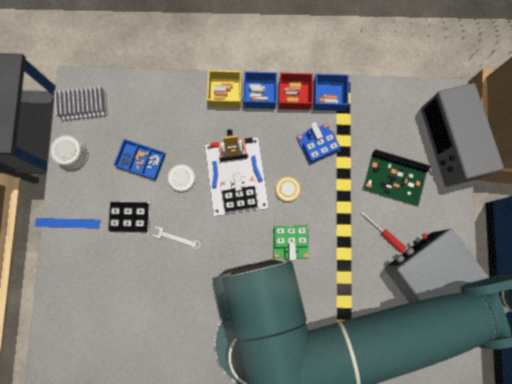

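```bash
python3 - <<'E'
from h import *
c=cv2.imread('pics/top0.png');cv2.imwrite('pics/top0c.png',cv2.resize(c[115:235,185:305],None,fx=5,fy=5,interpolation=cv2.INTER_CUBIC))
c=cv2.imread('pics/scene0.png');cv2.imwrite('pics/scene0c.png',cv2.resize(c[165:265,230:350],None,fx=6,fy=6,interpolation=cv2.INTER_CUBIC))
E
```

```text
(no output)
```

View pics/top0c.png

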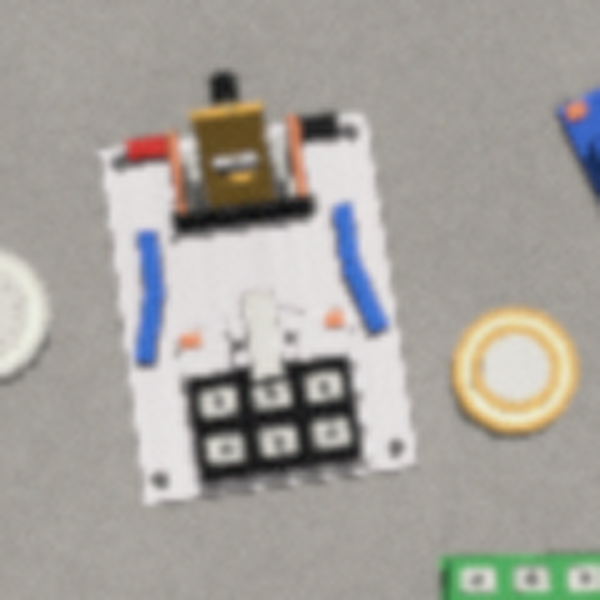

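View pics/scene0c.png

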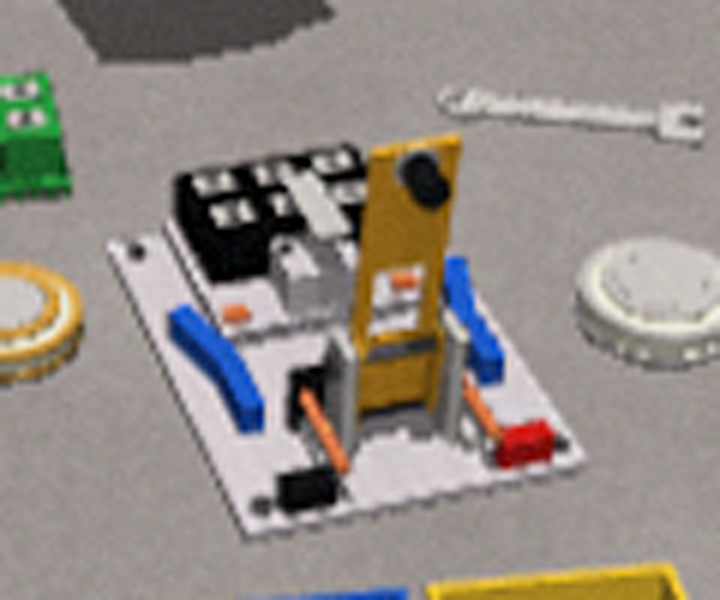

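```bash
python3 - <<'E'
from h import *
c=cam('top'); s=cam('scene')
tp=lambda u,v:(185+u/5-.4,115+v/5-.4)   # crop center->px
sp=lambda u,v:(230+u/6-.4,165+v/6-.4)
TC={'FL':(147,502),'FR':(413,465),'BR':(365,113),'BL':(103,150)}
P={k:onz(c,*tp(*v),0.01) for k,v in TC.items()}
for k in P: print(k,np.round(P[k],4))
for a,b in('FL FR','FR BR','BR BL','BL FL') and [x.split() for x in('FL FR','FR BR','BR BL','BL FL')]: print(a,b,np.linalg.norm(P[a]-P[b]))
SC={'FR':(108,243),'BR':(243,537),'BL':(588,462)}
Q={k:onz(s,*sp(*v),0.01) for k,v in SC.items()}
for k in Q: print('s',k,np.round(Q[k],4))
# fit
L={'FL':(-.13,.095),'FR':(-.13,-.095),'BR':(.125,-.095),'BL':(.125,.095)}
def fit(ks,P):
    A=np.array([L[k] for k in ks]);B=np.array([P[k][:2] for k in ks])
    a=A-A.mean(0);b=B-B.mean(0);th=np.arctan2((a[:,0]*b[:,1]-a[:,1]*b[:,0]).sum(),(a*b).sum())
    R=np.array([[np.cos(th),-np.sin(th)],[np.sin(th),np.cos(th)]]);t=B.mean(0)-R@A.mean(0)
    print(np.degrees(th),t,np.round(B-(A@R.T+t),4).tolist());return th,t
fit(list(TC),P);fit(list(SC),Q)
# module: housing top corners z=.058 (48+10)
M={'bl':(205,482),'br':(362,455),'tl':(187,378),'tr':(350,353)}
M={k:onz(c,*tp(*v),.058) for k,v in M.items()}
for k in M:print(k,np.round(M[k],4))
h=onz(c,*tp(262,295),.084);h2=onz(c,*tp(267,378),.084);print('head ends',h,h2,np.linalg.norm(h-h2))
E
```

```text
FL [0.4163 0.1563 0.01  ]
FR [ 0.447  -0.0258  0.01  ]
BR [0.6967 0.0142 0.01  ]
BL [0.664  0.1978 0.01  ]
FL FR 0.18476810616097394
FR BR 0.2528482013294773
BR BL 0.18656552209296612
BL FL 0.2511730794517485
s FR [ 0.4507 -0.0258  0.01  ]
s BR [0.7064 0.0145 0.01  ]
s BL [0.6732 0.2017 0.01  ]
9.492309587505215 [0.55845668 0.08603932] [[0.0017, -0.002], [0.0011, 0.0033], [-0.0007, 0.0012], [-0.0021, -0.0025]]
9.142712638098148 [0.56557702 0.08839344] [[-0.0017, 0.0003], [0.0023, 0.0001], [-0.0007, -0.0003]]
bl [0.426 0.114 0.058]
br [0.4471 0.0098 0.058 ]
tl [0.4958 0.1288 0.058 ]
tr [0.516  0.0198 0.058 ]
head ends [0.54902617 0.07934828 0.084     ] [0.49329664 0.07411727 0.084     ] 0.055974493007853454
```

Look-alikes for the module in the top view are the blue unit (318,143), the green unit (291,242) and the spare black module without a stud (128,217). The real one is the black finned module with the stud, on the dock at (238,198), and the close crop confirms it. The dock is at about (0.562, 0.087) with yaw about 9.3°. The module sits about 74 mm short of home.

I'll go up, then across to a point in front of the module.

```bash
python3 -m inch '[0,0,-0.06,0,0,0,120, 0,0,-0.12,0,0,0,120, 0.41,-0.612,-0.12,0,0,7.7,120, 0.41,-0.612,-0.12,0,0,7.7,120, 0.41,-0.612,-0.12,0,0,7.7,120, 0.41,-0.612,-0.12,0,0,7.7,120, 0.41,-0.612,-0.12,0,0,7.7,120, 0.41,-0.612,-0.12,0,0,7.7,120]' 30
```

```text
clock: 1.2
position: [0.3059, -0.2846, 0.3386]
tool_rot: [[0.987, 0.161, 0.0], [0.161, -0.987, -0.0], [0.0, 0.0, -1.0]]
ft_force: [2.1, 0.0, 1.2]
grip_width: 0.525
```

```bash
python3 -m inch '[0.157,-0.324,0,0,0,0,120, 0.157,-0.324,0,0,0,0,120, 0.157,-0.324,0,0,0,0,120, 0.157,-0.324,0,0,0,0,120, 0.157,-0.324,0,0,0,0,120, 0.157,-0.324,0,0,0,0,120, 0.157,-0.324,0.1,0,0,0,120, 0.157,-0.324,0.2,0,0,0,120]'; python3 - <<'E'
from h import *
s=sensors.read_state();print(s['position'],s['clock'])
for n in('scene','top'):
    c=cam(n);p=[proj(c,s['position'])];print(n,p)
    k=(170,140,330,260) if n=='scene' else (185,115,345,235)
    cv2.imwrite(f'pics/{n}1.png',cv2.resize(c['pixels'][k[1]:k[3],k[0]:k[2],::-1],None,fx=5,fy=5,interpolation=cv2.INTER_CUBIC))
E
```

```text
clock: 2.2
position: [0.4084, 0.0594, 0.2121]
tool_rot: [[0.987, 0.164, 0.001], [0.164, -0.987, 0.0], [0.001, 0.0, -1.0]]
ft_force: [1.1, 0.2, -0.0]
grip_width: 0.531
[0.40841156 0.05936424 0.21210213] 2.2
scene [(np.float64(271.0035996083246), np.float64(146.9046924060009))]
top [(np.float64(240.55356431272236), np.float64(211.6559351432807))]
```

View pics/scene1.png

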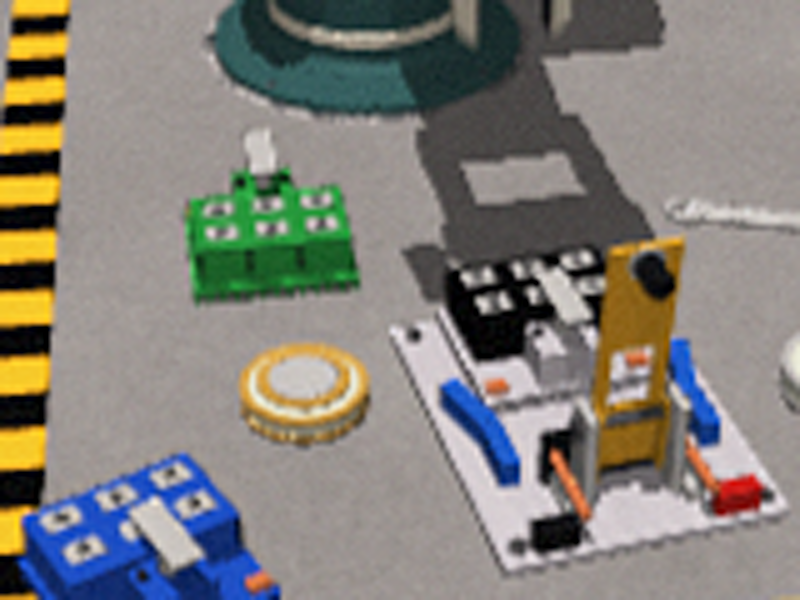

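View pics/top1.png

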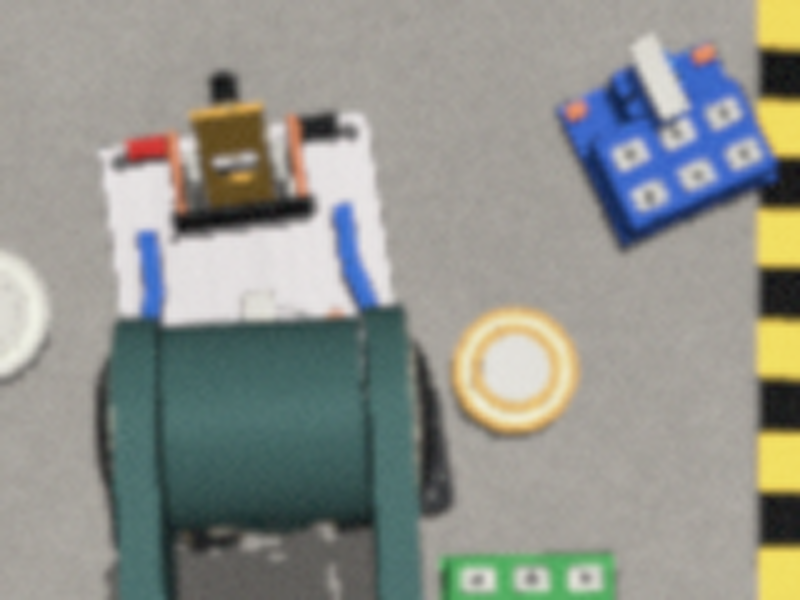

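```bash
python3 -m inch '[-0.008,0,0.06,0,0,0,120, -0.008,0,0.12,0,0,0,120, -0.008,0,0.16,0,0,0,120, -0.008,0,0.18,0,0,0,120, -0.008,0,0.195,0,0,0,120,-0.008,0,0.195,0,0,0,120]'; python3 - <<'E'
from h import *
s=sensors.read_state();print(s['position'],s['clock'],s['ft_force'])
for n in('scene','top'):
    c=cam(n)
    k=(220,140,340,240) if n=='scene' else (185,115,305,235)
    cv2.imwrite(f'pics/{n}2.png',cv2.resize(c['pixels'][k[1]:k[3],k[0]:k[2],::-1],None,fx=5,fy=5,interpolation=cv2.INTER_CUBIC))
E
```

```text
clock: 3.05
position: [0.4011, 0.0573, 0.0195]
tool_rot: [[0.987, 0.161, 0.0], [0.161, -0.987, 0.0], [0.0, -0.0, -1.0]]
ft_force: [0.5, 0.4, -0.3]
grip_width: 0.53
[0.40107241 0.05725885 0.01946147] 3.05 [ 0.45384092  0.40656242 -0.34043353]
```

View pics/scene2.png

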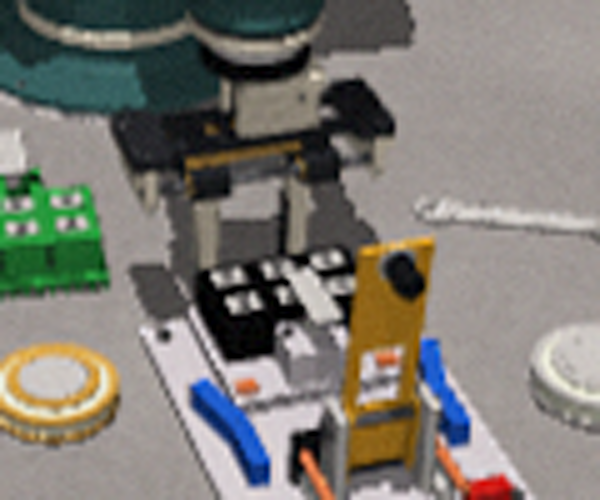

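```bash
python3 -m inch '[0.006,0,0.003,0,0,0,120, 0.012,0,0.003,0,0,0,120, 0.02,0,0.003,0,0,0,120, 0.028,0,0.003,0,0,0,120, 0.036,0,0.003,0,0,0,120,0.044,0,0.003,0,0,0,120,0.052,0,0.003,0,0,0,120,0.06,0,0.003,0,0,0,120]'; python3 - <<'E'
from h import *
s=sensors.read_state();print(s['position'],s['clock'],s['ft_force'])
for n in('scene',):
    c=cam(n)
    k=(220,140,340,240) if n=='scene' else (185,115,305,235)
    cv2.imwrite(f'pics/{n}3.png',cv2.resize(c['pixels'][k[1]:k[3],k[0]:k[2],::-1],None,fx=5,fy=5,interpolation=cv2.INTER_CUBIC))
E
```

```text
clock: 4.15
position: [0.4594, 0.0673, 0.0155]
tool_rot: [[0.987, 0.162, -0.003], [0.162, -0.987, 0.0], [-0.003, -0.001, -1.0]]
ft_force: [-13.7, 2.0, 7.3]
grip_width: 0.53
[0.45938918 0.06726971 0.01545422] 4.15 [-13.74785827   2.02866983   7.25154976]
```

View pics/scene3.png

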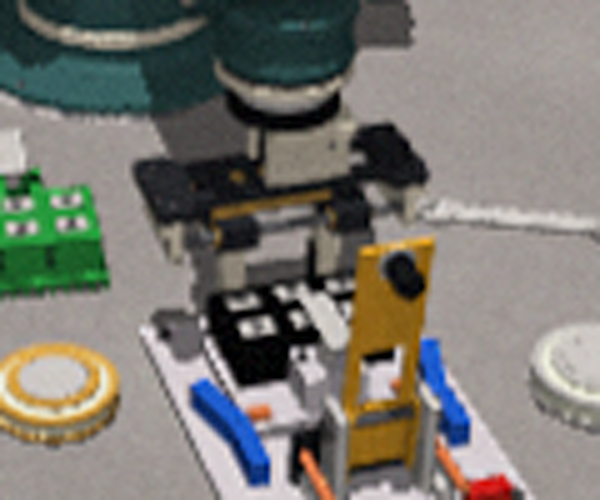

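```bash
python3 -m inch '[0.005,0,0,0,0,0,120, 0.01,0,0,0,0,0,120, 0.015,0,0,0,0,0,120, 0.02,0,0,0,0,0,120, 0.025,0,0,0,0,0,120,0.029,0,0,0,0,0,120,0.032,0,0,0,0,0,120]'; python3 - <<'E'
from h import *
s=sensors.read_state();print(s['position'],s['clock'],s['ft_force'],s['moment'])
for n in('scene',):
    c=cam(n)
    k=(220,140,340,240) if n=='scene' else (185,115,305,235)
    cv2.imwrite(f'pics/{n}4.png',cv2.resize(c['pixels'][k[1]:k[3],k[0]:k[2],::-1],None,fx=5,fy=5,interpolation=cv2.INTER_CUBIC))
E
```

```text
clock: 5.08
position: [0.4909, 0.0725, 0.0153]
tool_rot: [[0.987, 0.162, -0.002], [0.162, -0.987, 0.0], [-0.002, -0.001, -1.0]]
ft_force: [-7.7, 2.2, 4.8]
grip_width: 0.53
[0.49091073 0.07248418 0.01532949] 5.075 [-7.7440255   2.16418657  4.83031011] [0.54081046 1.45071371 0.28470545]
```

View pics/scene4.png

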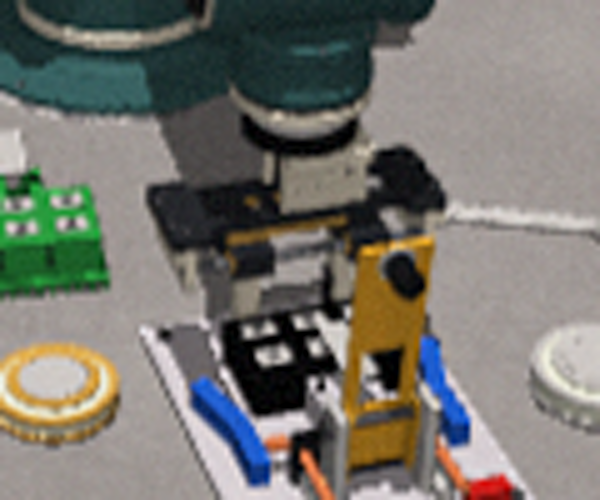

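```bash
python3 -m inch '[0.003,0,0,0,0,0,120, 0.006,0,0,0,0,0,120]';python3 -m inch '[0.0025,0,0,0,0,0,120, 0.005,0,0,0,0,0,120]'
```

```text
clock: 5.38
position: [0.4967, 0.0735, 0.0153]
tool_rot: [[0.987, 0.162, -0.002], [0.162, -0.987, 0.0], [-0.002, -0.001, -1.0]]
ft_force: [-8.4, 2.8, 3.6]
grip_width: 0.529
clock: 5.62
position: [0.4992, 0.0741, 0.0151]
tool_rot: [[0.987, 0.163, -0.009], [0.163, -0.987, -0.0], [-0.009, -0.001, -1.0]]
ft_force: [-45.3, -1.7, 30.3]
grip_width: 0.529
```

```bash
python3 -m inch '[0.002,0,0,0,0,0,120, 0.003,0,0,0,0,0,120]'
```

```text
clock: 5.88
position: [0.4994, 0.0742, 0.015]
tool_rot: [[0.987, 0.163, -0.016], [0.163, -0.987, -0.001], [-0.016, -0.001, -1.0]]
ft_force: [-67.8, -6.5, 45.6]
grip_width: 0.531
```

```bash
python3 -m inch '[-0.004,0,0,0,0,0,120, -0.03,0,0,0,0,0,120, -0.06,0,0,0,0,0,120, -0.08,0,-0.05,0,0,0,120, -0.08,0,-0.11,0,0,0,120, -0.08,0,-0.17,0,0,0,120, -0.08,0,-0.23,0,0,0,120,-0.08,0,-0.27,0,0,0,120]'; python3 - <<'E'
from h import *
s=sensors.read_state();print(s['position'],s['clock'],s['ft_force'],s['moment'])
for n in('scene','top'):
    c=cam(n,n+'5.png')
    k=(240,150,340,250) if n=='scene' else (195,115,295,215)
    cv2.imwrite(f'pics/{n}5c.png',cv2.resize(c['pixels'][k[1]:k[3],k[0]:k[2],::-1],None,fx=6,fy=6,interpolation=cv2.INTER_CUBIC))
E
```

```text
clock: 6.88
position: [0.4266, 0.0615, 0.2887]
tool_rot: [[0.987, 0.162, 0.003], [0.162, -0.987, 0.0], [0.003, 0.0, -1.0]]
ft_force: [0.3, 0.4, -0.2]
grip_width: 0.53
[0.42659316 0.06152748 0.28874298] 6.875 [ 0.32340012  0.39592038 -0.22616725] [0.04416421 0.07169601 0.00539089]
```

View pics/scene5c.png

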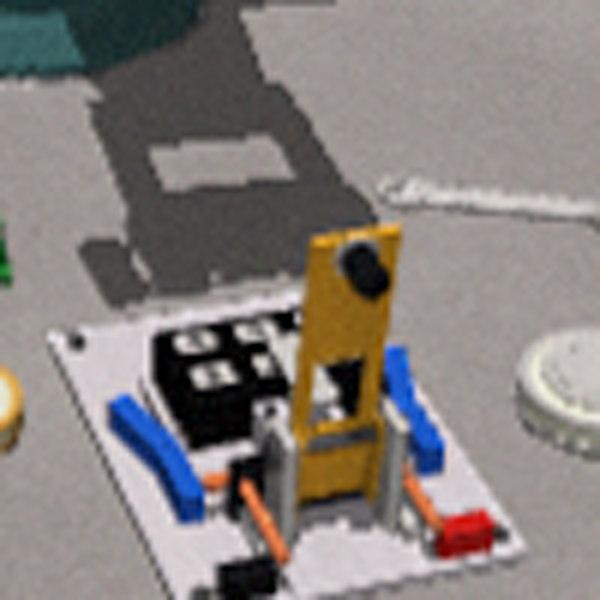

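View pics/top5c.png

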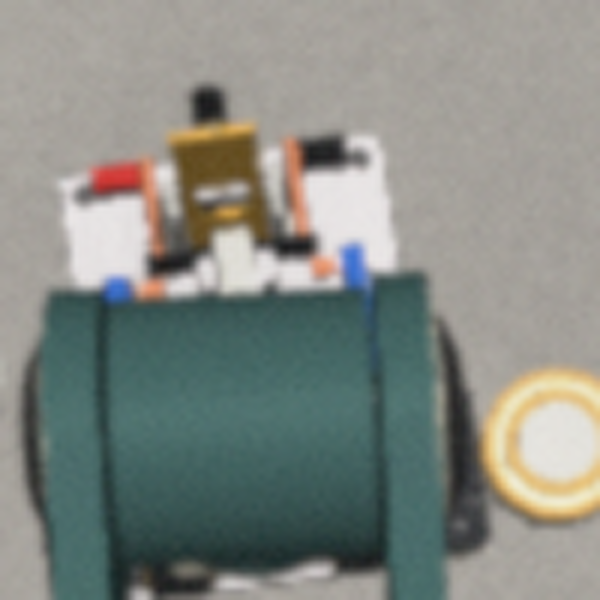

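```bash
python3 - <<'E'
from h import *
s=cam('scene');c=cam('top')
sp=lambda u,v:(240+u/6-.4,150+v/6-.4); tp=lambda u,v:(195+u/6-.4,115+v/6-.4)
R=np.array([[.987,.162],[-.162,.987]]);O=np.array([.5615,.0855])
def rep(n,p,e=0): print(n,np.round(p,4),round(e*1000,1),'dock',np.round(R@(p[:2]-O)*1000,1))
p,e=tri(s,sp(363,267),c,tp(208,105));rep('knob',p,e)
p,e=tri(s,sp(371,279),c,tp(207,92));rep('knobend',p,e)
p,e=tri(s,sp(313,237),c,tp(170,135));rep('plate tip R?',p,e)
p,e=tri(s,sp(400,226),c,tp(254,127));rep('plate tip',p,e)
p,e=tri(s,sp(313,237),c,tp(254,127));rep('tipA',p,e)
p,e=tri(s,sp(400,226),c,tp(170,135));rep('tipB',p,e)
for sl in(-.006,0,.032):
  for th in(1.57,1.75):
    r=122+sl*1e3; x=81-r*np.cos(th)+7*np.sin(th);z=70+r*np.sin(th)+7*np.cos(th)
    w=R.T@np.array([x/1e3,0])+O; w=np.r_[w,z/1e3]
    a=np.array(proj(s,w));b=np.array(proj(c,w));print(sl,th,round(x),round(z),np.round((a-[240,150]+.4)*6),np.round((b-[195,115]+.4)*6))
E
```

```text
knob [0.6601 0.1042 0.1899] 1.0 dock [100.3   2.5]
knobend [0.6677 0.1058 0.1881] 2.4 dock [108.1   2.8]
plate tip R? [0.6384 0.1037 0.1946] 37.8 dock [78.8  5.6]
plate tip [0.6497 0.1007 0.2059] 45.2 dock [89.5  0.7]
tipA [0.6464 0.0807 0.1999] 3.7 dock [ 83.  -18.5]
tipB [0.6411 0.1242 0.1992] 4.3 dock [84.9 25.3]
-0.006 1.57 88 186 [347. 261.] [215. 129.]
-0.006 1.75 109 183 [363. 290.] [210.  93.]
0 1.57 88 192 [348. 250.] [215. 126.]
0 1.75 110 189 [364. 281.] [210.  88.]
0.032 1.57 88 224 [352. 194.] [211. 109.]
0.032 1.75 115 220 [373. 232.] [205.  59.]
```

```bash
python3 -m inch '[0.06,0,0,0,0,0,120, 0.12,-0.002,0,0,0,0,120, 0.18,-0.004,0,0,0,0,120, 0.238,-0.004,0,0,0,0,120, 0.238,-0.004,0,0,0,0,120,0.238,-0.004,0.03,0,0,0,120,0.238,-0.004,0.05,0,0,0,120,0.238,-0.004,0.05,0,0,0,120]'; python3 - <<'E'
from h import *
s=sensors.read_state();print(s['position'],s['clock'],s['ft_force'],s['moment'])
for n in('scene','top'):
    c=cam(n)
    print(proj(c,s['position']))
    k=(240,120,340,220) if n=='scene' else (195,85,295,185)
    cv2.imwrite(f'pics/{n}6c.png',cv2.resize(c['pixels'][k[1]:k[3],k[0]:k[2],::-1],None,fx=6,fy=6,interpolation=cv2.INTER_CUBIC))
E
```

```text
clock: 8.07
position: [0.6593, 0.1038, 0.2339]
tool_rot: [[0.987, 0.162, -0.003], [0.162, -0.987, -0.0], [-0.003, -0.0, -1.0]]
ft_force: [0.1, -0.4, -0.3]
grip_width: 0.53
[0.65928037 0.10376688 0.23386085] 8.075 [ 0.11110921 -0.37517847 -0.31289763] [-0.01105455 -0.03155236  0.04665256]
(np.float64(300.75222325212644), np.float64(181.08145092967413))
(np.float64(228.48123915568038), np.float64(128.22428815310116))
```

View pics/scene6c.png

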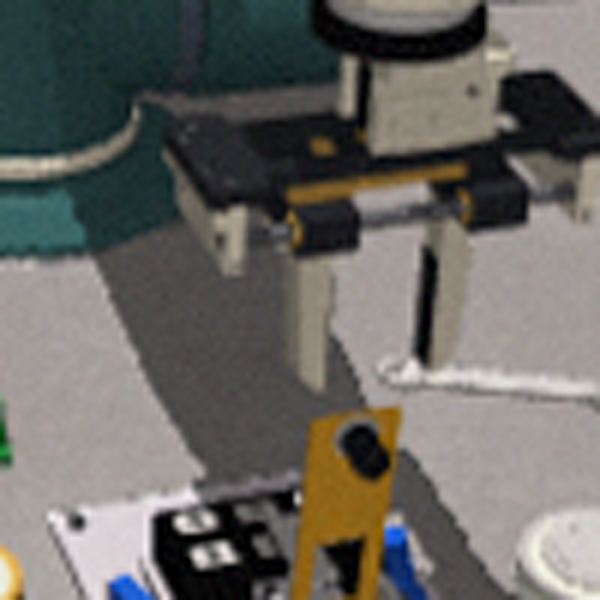

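View pics/top6c.png

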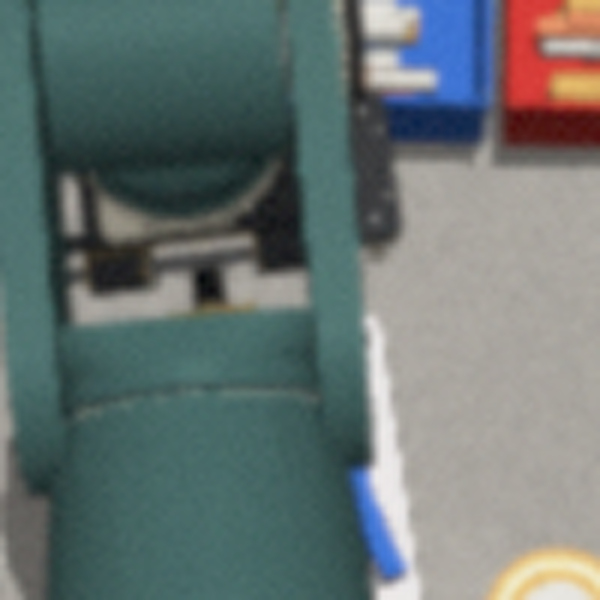

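```bash
python3 -m inch '[0.003,0,0.015,0,0,0,120, 0.003,0,0.03,0,0,0,120, 0.003,0,0.042,0,0,0,120, 0.003,0,0.05,0,0,0,120, 0.003,0,0.05,0,0,0,120]'; python3 - <<'E'
from h import *
s=sensors.read_state();print(s['position'],s['clock'],s['ft_force'],s['moment'])
for n in('scene',):
    c=cam(n)
    k=(240,120,340,220) if n=='scene' else (195,85,295,185)
    cv2.imwrite(f'pics/{n}7c.png',cv2.resize(c['pixels'][k[1]:k[3],k[0]:k[2],::-1],None,fx=6,fy=6,interpolation=cv2.INTER_CUBIC))
E
```

```text
clock: 8.8
position: [0.6632, 0.1044, 0.1849]
tool_rot: [[0.987, 0.162, -0.001], [0.162, -0.987, -0.0], [-0.001, -0.0, -1.0]]
ft_force: [0.1, -0.4, 0.3]
grip_width: 0.529
[0.6631764  0.10436549 0.18493164] 8.8 [ 0.0736852  -0.3876684   0.32411773] [ 0.03681563 -0.00448719  0.00310917]
```

View pics/scene7c.png

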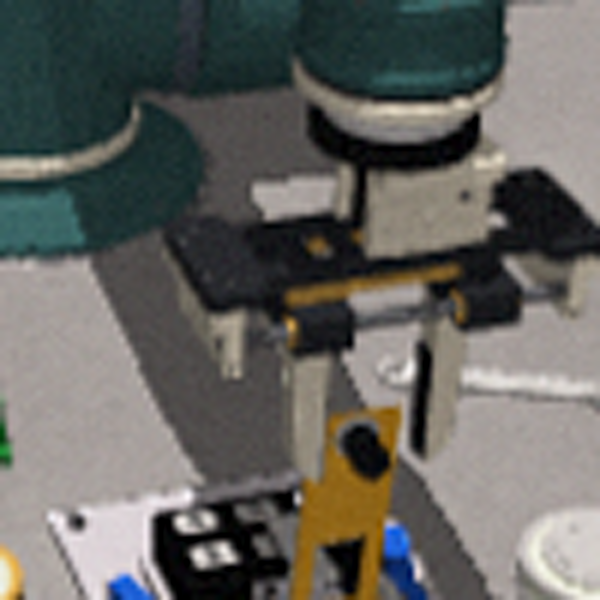

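```bash
python3 -m inch '[0,0,0,0,0,0,255,0,0,0,0,0,0,255,0,0,0,0,0,0,255,0,0,0,0,0,0,255]' 15; python3 - <<'E'
from h import *
s=sensors.read_state();print(s['position'],s['clock'],s['ft_force'],s['moment'])
for n in('scene',):
    c=cam(n)
    k=(240,120,340,220) if n=='scene' else (195,85,295,185)
    cv2.imwrite(f'pics/{n}8c.png',cv2.resize(c['pixels'][k[1]:k[3],k[0]:k[2],::-1],None,fx=6,fy=6,interpolation=cv2.INTER_CUBIC))
E
```

```text
clock: 9.35
position: [0.6634, 0.1045, 0.1858]
tool_rot: [[0.987, 0.162, 0.0], [0.162, -0.987, 0.0], [0.0, -0.0, -1.0]]
ft_force: [0.2, 1.3, 0.4]
grip_width: 0.187
[0.66338349 0.10452354 0.18578714] 9.35 [0.18113001 1.31893081 0.43328462] [0.22531833 0.08127826 0.0751523 ]
```

View pics/scene8c.png

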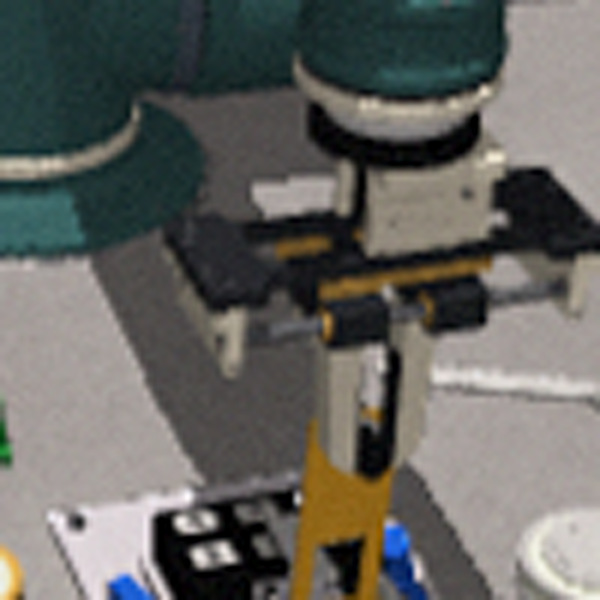

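```bash
python3 - <<'E'
import numpy as np
def k(t,r): return np.array([81-r*np.cos(t)+7*np.sin(t),70+r*np.sin(t)+7*np.cos(t)])
a=k(1.68,121.5)
for t in[1.57,1.45,1.3,1.15,1.0,.9,.8,.7,.6,.55,.5,.45]: print(t,np.round(k(t,121.)-a,1))
E
```

```text
1.57 [-13.3   1. ]
1.45 [-27.8   0.9]
1.3 [-45.8  -1.6]
1.15 [-63.2  -6.7]
1.0 [-79.7 -14.4]
0.9 [-89.9 -20.9]
0.8 [-99.5 -28.3]
0.7 [-108.2  -36.7]
0.6 [-116.1  -45.9]
0.55 [-119.7  -50.8]
0.5 [-123.   -55.9]
0.45 [-126.1  -61.1]
```

```bash
python3 -m inch '[-0.0065,0,-0.0005,0,0,0,255,-0.013,0,-0.001,0,0,0,255,-0.0205,0,-0.0012,0,0,0,255,-0.028,0,-0.001,0,0,0,255]'; python3 -m inch '[-0.009,0,0.001,0,0,0,255,-0.018,0,0.0025,0,0,0,255,-0.027,0,0.005,0,0,0,255,-0.036,0,0.0077,0,0,0,255]'
```

```text
clock: 9.9
position: [0.6351, 0.0998, 0.1868]
tool_rot: [[0.987, 0.162, 0.0], [0.162, -0.987, 0.0], [0.0, -0.0, -1.0]]
ft_force: [0.8, 2.1, 0.3]
grip_width: 0.19
clock: 10.4
position: [0.5995, 0.0939, 0.1787]
tool_rot: [[0.987, 0.162, -0.0], [0.162, -0.987, -0.0], [-0.0, 0.0, -1.0]]
ft_force: [2.0, 1.5, -1.3]
grip_width: 0.187
```

```bash
python3 -m inch '[-0.0085,0,0.0037,0,0,0,255,-0.0165,0,0.0077,0,0,0,255,-0.0267,0,0.0142,0,0,0,255,-0.0363,0,0.0216,0,0,0,255,-0.045,0,0.03,0,0,0,255]'; python3 - <<'E'
from h import *
s=sensors.read_state();print(s['position'],s['clock'],s['ft_force'],s['moment'])
for n in('scene',):
    c=cam(n)
    k=(240,120,340,220) if n=='scene' else (195,85,295,185)
    cv2.imwrite(f'pics/{n}9c.png',cv2.resize(c['pixels'][k[1]:k[3],k[0]:k[2],::-1],None,fx=6,fy=6,interpolation=cv2.INTER_CUBIC))
E
```

```text
clock: 11.02
position: [0.555, 0.0867, 0.1485]
tool_rot: [[0.987, 0.162, -0.0], [0.162, -0.987, -0.0], [-0.0, 0.0, -1.0]]
ft_force: [-1.6, 0.7, 2.6]
grip_width: 0.185
[0.55504143 0.08666711 0.14851457] 11.025 [-1.5946875   0.67503342  2.57672391] [ 0.09277162  0.29871264 -0.01273916]
```

View pics/scene9c.png

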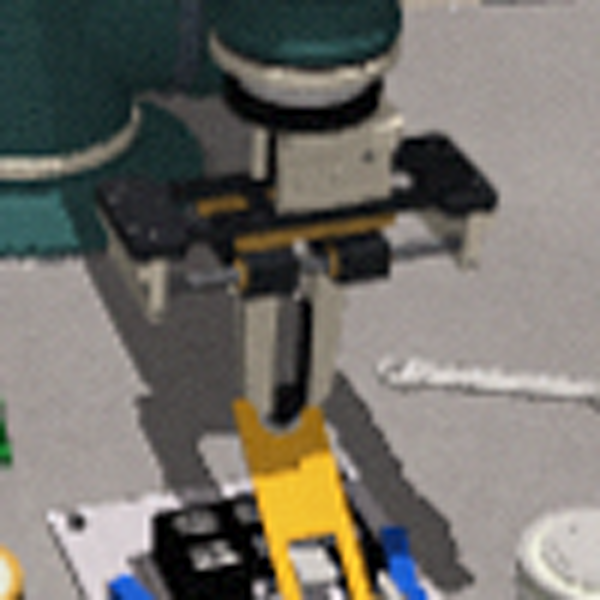

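```bash
python3 -m inch '[-0.004,0,0.0045,0,0,0,255,-0.008,0,0.009,0,0,0,255]';python3 -m inch '[-0.0018,0,0.0025,0,0,0,255,-0.0035,0,0.005,0,0,0,255]';python3 -m inch '[-0.0017,0,0.0025,0,0,0,255,-0.0033,0,0.005,0,0,0,255]'
```

```text
clock: 11.32
position: [0.5476, 0.0855, 0.1396]
tool_rot: [[0.987, 0.162, -0.0], [0.162, -0.987, 0.0], [-0.0, -0.0, -1.0]]
ft_force: [-1.6, -0.5, 0.5]
grip_width: 0.185
clock: 11.58
position: [0.5443, 0.0849, 0.1348]
tool_rot: [[0.987, 0.162, -0.0], [0.162, -0.987, -0.0], [-0.0, 0.0, -1.0]]
ft_force: [-3.9, -0.3, 4.0]
grip_width: 0.184
clock: 11.82
position: [0.5422, 0.0845, 0.1312]
tool_rot: [[0.987, 0.162, 0.003], [0.162, -0.987, 0.0], [0.003, 0.0, -1.0]]
ft_force: [0.9, 1.2, 18.1]
grip_width: 0.186
```

```bash
python3 -m inch '[-0.0015,0,0.0025,0,0,0,255,-0.0031,0,0.005,0,0,0,255]'; python3 - <<'E'
from h import *
s=sensors.read_state();print(s['position'],s['clock'],s['ft_force'],s['moment'])
for n in('scene',):
    c=cam(n)
    k=(240,120,340,220) if n=='scene' else (195,85,295,185)
    cv2.imwrite(f'pics/{n}10c.png',cv2.resize(c['pixels'][k[1]:k[3],k[0]:k[2],::-1],None,fx=6,fy=6,interpolation=cv2.INTER_CUBIC))
E
```

```text
clock: 12.08
position: [0.5402, 0.0842, 0.1278]
tool_rot: [[0.987, 0.162, 0.006], [0.162, -0.987, 0.001], [0.007, 0.0, -1.0]]
ft_force: [2.6, 1.7, 21.0]
grip_width: 0.188
[0.54018862 0.08419497 0.12779659] 12.075 [ 2.60798487  1.71822338 21.01891678] [ 0.25692449 -0.42489297  0.0560472 ]
```

View pics/scene10c.png

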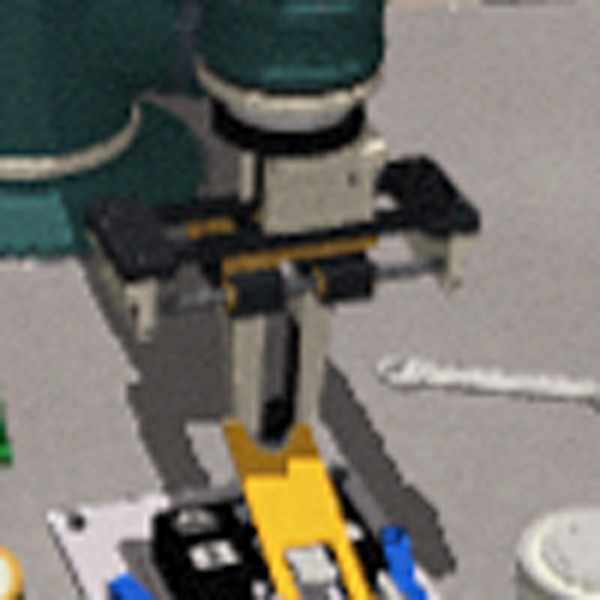

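```bash
python3 -m inch '[0,0,-0.004,0,0,0,255,-0.004,0,-0.004,0,0,0,255,-0.008,0,-0.003,0,0,0,255,-0.012,0,-0.002,0,0,0,255]';python3 -m inch '[-0.004,0,0.001,0,0,0,255,-0.008,0,0.002,0,0,0,255,-0.012,0,0.003,0,0,0,255]'; python3 - <<'E'
from h import *
s=sensors.read_state();print(s['position'],s['clock'],s['ft_force'],s['moment'])
for n in('scene','top'):
    c=cam(n)
    k=(240,120,340,220) if n=='scene' else (195,85,295,185)
    cv2.imwrite(f'pics/{n}11c.png',cv2.resize(c['pixels'][k[1]:k[3],k[0]:k[2],::-1],None,fx=6,fy=6,interpolation=cv2.INTER_CUBIC))
E
```

```text
clock: 12.62
position: [0.5259, 0.0819, 0.1265]
tool_rot: [[0.987, 0.162, -0.0], [0.162, -0.987, -0.0], [-0.0, 0.0, -1.0]]
ft_force: [2.2, 0.6, -0.9]
grip_width: 0.186
clock: 13.0
position: [0.5142, 0.08, 0.1239]
tool_rot: [[0.987, 0.162, 0.0], [0.162, -0.987, -0.0], [0.0, 0.0, -1.0]]
ft_force: [1.9, 1.0, -1.6]
grip_width: 0.188
[0.51418982 0.07996217 0.12388824] 13.0 [ 1.91574779  0.96240078 -1.58658115] [ 0.08066077 -0.46866116  0.01118351]
```

View pics/scene11c.png

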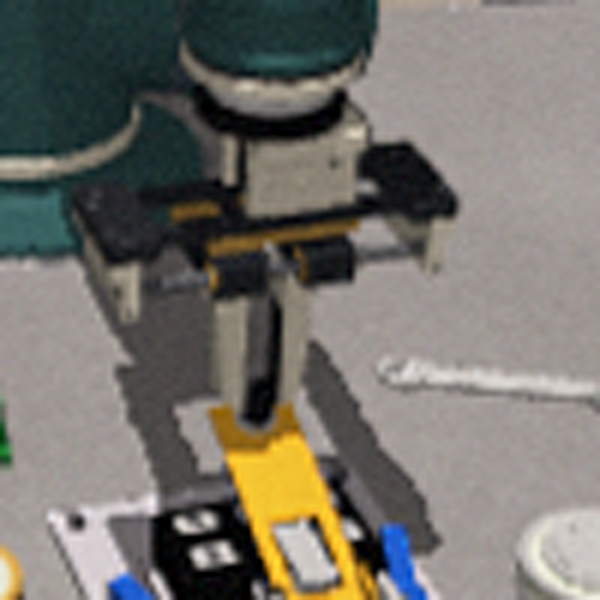

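```bash
python3 -m inch '[-0.004,0,0.001,0,0,0,255,-0.008,0,0.002,0,0,0,255,-0.011,0,0.003,0,0,0,255]'; python3 - <<'E'
from h import *
s=sensors.read_state();print(s['position'],s['clock'],s['ft_force'],s['moment'])
for n in('scene','top'):
    c=cam(n)
    k=(240,150,340,250) if n=='scene' else (195,85,295,185)
    cv2.imwrite(f'pics/{n}12c.png',cv2.resize(c['pixels'][k[1]:k[3],k[0]:k[2],::-1],None,fx=6,fy=6,interpolation=cv2.INTER_CUBIC))
E
```

```text
clock: 13.48
position: [0.5034, 0.0782, 0.1209]
tool_rot: [[0.987, 0.162, 0.0], [0.162, -0.987, -0.0], [0.0, 0.0, -1.0]]
ft_force: [2.7, 0.3, -0.2]
grip_width: 0.188
[0.50335498 0.07818879 0.1208602 ] 13.475 [ 2.69260573  0.29505679 -0.16167316] [ 0.08883852 -0.51942358  0.01103507]
```

View pics/scene12c.png

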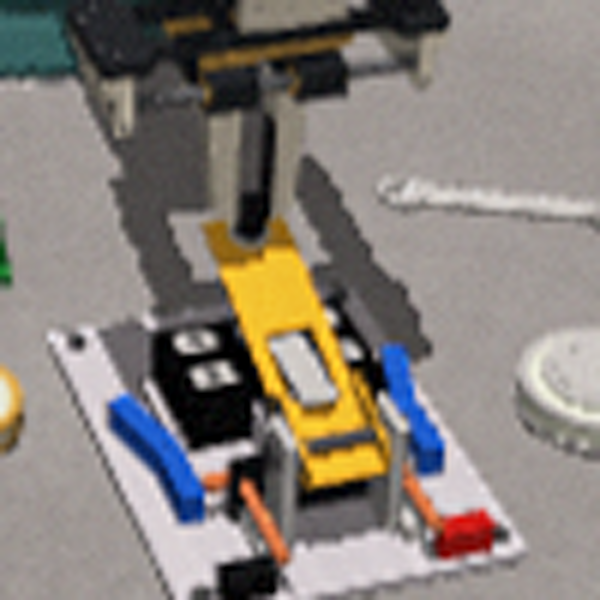

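```bash
python3 -m inch '[-0.002,0,0.0005,0,0,0,255,-0.004,0,0.001,0,0,0,255]';python3 -m inch '[-0.002,0,0.0003,0,0,0,255,-0.003,0,0.0005,0,0,0,255]'
```

```text
clock: 13.82
position: [0.4996, 0.0776, 0.1199]
tool_rot: [[0.987, 0.162, 0.0], [0.162, -0.987, 0.0], [0.0, -0.0, -1.0]]
ft_force: [2.8, 0.5, -1.2]
grip_width: 0.187
clock: 14.08
position: [0.4966, 0.0771, 0.1195]
tool_rot: [[0.987, 0.162, 0.0], [0.162, -0.987, -0.0], [0.0, 0.0, -1.0]]
ft_force: [1.9, -0.1, -0.6]
grip_width: 0.187
```

```bash
python3 -m inch '[-0.001,0,0,0,0,0,255,-0.002,0,0,0,0,0,255]';python3 -m inch '[-0.001,0,0,0,0,0,255,-0.002,0,0,0,0,0,255]'; python3 - <<'E'
from h import *
for n in('scene',):
    c=cam(n)
    k=(240,150,340,250) if n=='scene' else (195,85,295,185)
    cv2.imwrite(f'pics/{n}13c.png',cv2.resize(c['pixels'][k[1]:k[3],k[0]:k[2],::-1],None,fx=6,fy=6,interpolation=cv2.INTER_CUBIC))
E
```

```text
clock: 14.32
position: [0.4947, 0.0768, 0.1194]
tool_rot: [[0.987, 0.162, 0.0], [0.162, -0.987, -0.0], [0.0, 0.0, -1.0]]
ft_force: [2.1, 0.6, -0.6]
grip_width: 0.184
clock: 14.58
position: [0.493, 0.0765, 0.1195]
tool_rot: [[0.987, 0.162, 0.001], [0.162, -0.987, 0.0], [0.001, -0.0, -1.0]]
ft_force: [9.5, 1.7, -4.5]
grip_width: 0.186
```

View pics/scene13c.png

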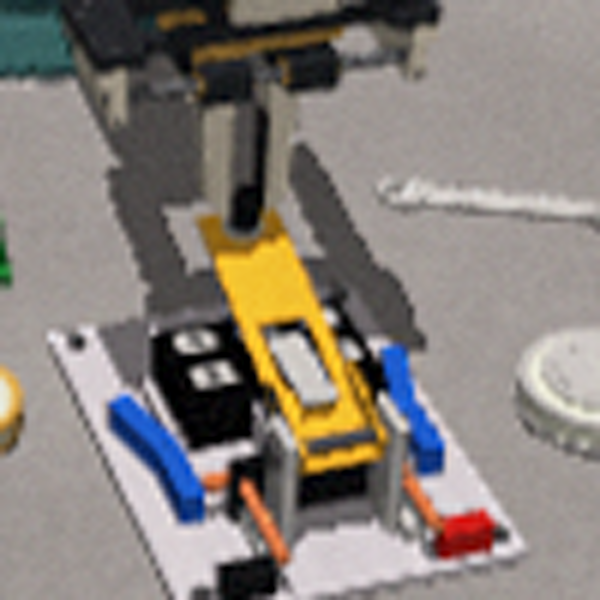

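```bash
python3 -m inch '[-0.0018,0,0.005,0,0,0,255,-0.0032,0,0.01,0,0,0,255,-0.0043,0,0.0146,0,0,0,255]';python3 -m inch '[-0.0012,0,0.0075,0,0,0,255,-0.0026,0,0.015,0,0,0,255]'
```

```text
clock: 15.0
position: [0.488, 0.0757, 0.1043]
tool_rot: [[0.987, 0.162, -0.001], [0.162, -0.987, -0.0], [-0.001, -0.0, -1.0]]
ft_force: [-0.9, 0.1, 0.7]
grip_width: 0.186
clock: 15.25
position: [0.4856, 0.0753, 0.0891]
tool_rot: [[0.987, 0.162, -0.001], [0.162, -0.987, -0.0], [-0.001, -0.0, -1.0]]
ft_force: [-2.0, -0.5, -0.2]
grip_width: 0.186
```

```bash
python3 -m inch '[-0.0008,0,0.005,0,0,0,255,-0.0012,0,0.01,0,0,0,255]';python3 -m inch '[0,0,0.0025,0,0,0,255,0,0,0.005,0,0,0,255]'; python3 - <<'E'
from h import *
for n in('scene',):
    c=cam(n)
    k=(240,150,340,250) if n=='scene' else (195,85,295,185)
    cv2.imwrite(f'pics/{n}14c.png',cv2.resize(c['pixels'][k[1]:k[3],k[0]:k[2],::-1],None,fx=6,fy=6,interpolation=cv2.INTER_CUBIC))
E
```

```text
clock: 15.5
position: [0.4846, 0.0751, 0.0795]
tool_rot: [[0.987, 0.162, -0.0], [0.162, -0.987, -0.0], [-0.0, -0.0, -1.0]]
ft_force: [-2.0, -1.2, 0.3]
grip_width: 0.186
clock: 15.75
position: [0.4849, 0.0752, 0.0749]
tool_rot: [[0.987, 0.162, 0.0], [0.162, -0.987, 0.0], [0.0, 0.0, -1.0]]
ft_force: [-1.8, -0.4, 3.1]
grip_width: 0.184
```

View pics/scene14c.png

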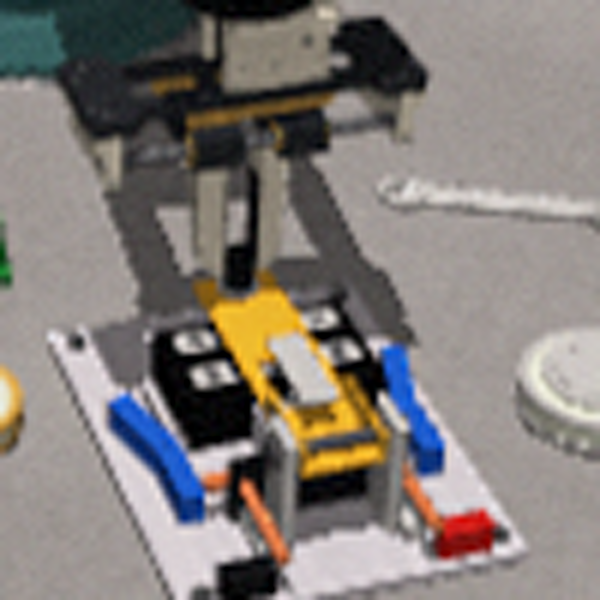

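```bash
python3 -m inch '[0,0,0.001,0,0,0,255,0,0,0.002,0,0,0,255]'
```

```text
clock: 16.05
position: [0.4852, 0.0752, 0.0736]
tool_rot: [[0.987, 0.162, 0.001], [0.162, -0.987, 0.0], [0.001, 0.0, -1.0]]
ft_force: [-4.5, -1.2, 14.0]
grip_width: 0.187
```

```bash
python3 -m inch '[0,0,0.001,0,0,0,255,0,0,0.002,0,0,0,255]'
```

```text
clock: 16.3
position: [0.4857, 0.0753, 0.0728]
tool_rot: [[0.987, 0.162, 0.003], [0.162, -0.987, 0.0], [0.003, 0.0, -1.0]]
ft_force: [-4.3, -1.1, 20.1]
grip_width: 0.187
```

```bash
python3 -m inch '[0,0,-0.002,0,0,0,255,0.004,0,-0.002,0,0,0,255,0.008,0,-0.002,0,0,0,255,0.012,0,-0.002,0,0,0,255,0.016,0,-0.002,0,0,0,255,0.02,0,-0.002,0,0,0,255]';python3 -m inch '[0.003,0,0,0,0,0,255,0.006,0,0,0,0,0,255]'
```

```text
clock: 17.05
position: [0.505, 0.0785, 0.0732]
tool_rot: [[0.987, 0.162, 0.0], [0.162, -0.987, 0.0], [0.0, -0.0, -1.0]]
ft_force: [-4.1, 0.2, 9.3]
grip_width: 0.186
clock: 17.3
position: [0.5109, 0.0794, 0.0733]
tool_rot: [[0.987, 0.162, 0.0], [0.162, -0.987, 0.0], [0.0, -0.0, -1.0]]
ft_force: [-4.8, -1.0, 10.5]
grip_width: 0.185
```

```bash
python3 -m inch '[0.001,0,0,0,0,0,255,0.002,0,0,0,0,0,255]'
```

```text
clock: 17.55
position: [0.5128, 0.0798, 0.0734]
tool_rot: [[0.987, 0.162, 0.0], [0.162, -0.987, 0.0], [0.0, -0.0, -1.0]]
ft_force: [-4.6, 0.1, 10.6]
grip_width: 0.191
```

```bash
python3 -m inch '[0.001,0,0,0,0,0,255,0.002,0,0,0,0,0,255]'; python3 - <<'E'
from h import *
for n in('scene',):
    c=cam(n)
    k=(240,150,340,250) if n=='scene' else (195,85,295,185)
    cv2.imwrite(f'pics/{n}15c.png',cv2.resize(c['pixels'][k[1]:k[3],k[0]:k[2],::-1],None,fx=6,fy=6,interpolation=cv2.INTER_CUBIC))
E
```

```text
clock: 17.8
position: [0.5148, 0.0801, 0.0733]
tool_rot: [[0.987, 0.162, 0.0], [0.162, -0.987, 0.0], [0.0, -0.0, -1.0]]
ft_force: [-3.9, -0.5, 10.1]
grip_width: 0.189
```

View pics/scene15c.png

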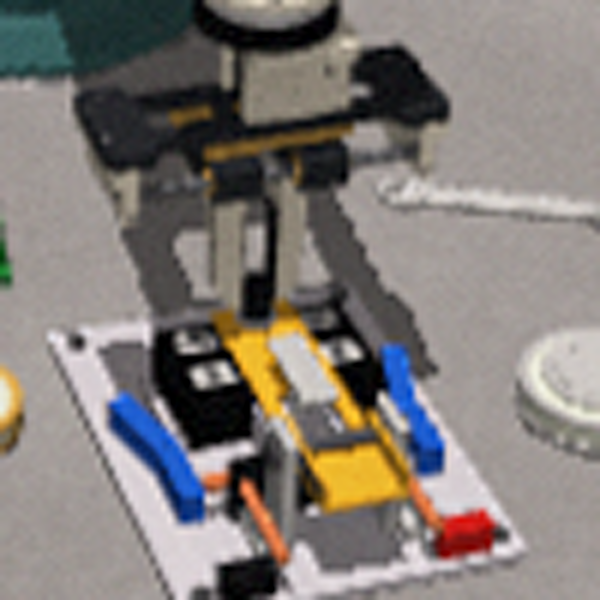

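```bash
python3 -m inch '[0.001,0,0,0,0,0,255,0.0015,0,0,0,0,0,255]'
```

```text
clock: 18.1
position: [0.5154, 0.0802, 0.0733]
tool_rot: [[0.987, 0.162, -0.002], [0.162, -0.987, -0.0], [-0.002, -0.0, -1.0]]
ft_force: [-12.1, -1.8, 14.1]
grip_width: 0.186
```

```bash
python3 -m inch '[0.001,0,0,0,0,0,255,0.0015,0,0,0,0,0,255]'
```

```text
clock: 18.35
position: [0.5167, 0.0804, 0.073]
tool_rot: [[0.987, 0.162, -0.002], [0.162, -0.987, -0.0], [-0.002, -0.0, -1.0]]
ft_force: [-12.3, -1.4, 12.5]
grip_width: 0.191
```

```bash
python3 -m inch '[0.001,0,0,0,0,0,255,0.0015,0,0,0,0,0,255]'
```

```text
clock: 18.6
position: [0.5179, 0.0806, 0.0728]
tool_rot: [[0.987, 0.162, -0.003], [0.162, -0.987, -0.0], [-0.003, -0.0, -1.0]]
ft_force: [-13.5, -2.4, 10.2]
grip_width: 0.189
```

```bash
python3 -m inch '[0,0,0,0,0,0,255,0.001,0,0,0,0,0,255,0.002,0,0,0,0,0,255]' 45
```

```text
clock: 18.98
position: [0.5185, 0.0807, 0.0727]
tool_rot: [[0.987, 0.162, -0.007], [0.162, -0.987, -0.001], [-0.007, -0.0, -1.0]]
ft_force: [-33.1, -6.1, 24.1]
grip_width: 0.178
```

```bash
python3 -m inch '[-0.0015,0,-0.002,0,0,0,255,-0.0015,0,-0.002,0,0,0,255]';  python3 -m inch '[0,0,0,0,0,0,190,0,0,0,0,0,0,150,0,0,0,0,0,0,130]'; python3 -m inch '[0,0,-0.02,0,0,0,130,0,0,-0.06,0,0,0,130,0,0,-0.12,0,0,0,130,-0.06,0,-0.18,0,0,0,130,-0.12,0,-0.2,0,0,0,130,-0.12,0,-0.2,0,0,0,130]'; python3 - <<'E'
from h import *
for n in('scene','top'):
    c=cam(n,n+'16.png')
    k=(240,150,340,250) if n=='scene' else (190,115,290,215)
    cv2.imwrite(f'pics/{n}16c.png',cv2.resize(c['pixels'][k[1]:k[3],k[0]:k[2],::-1],None,fx=6,fy=6,interpolation=cv2.INTER_CUBIC))
E
```

```text
clock: 19.23
position: [0.5181, 0.0807, 0.0741]
tool_rot: [[0.987, 0.162, -0.004], [0.162, -0.987, -0.001], [-0.004, -0.0, -1.0]]
ft_force: [-11.5, -1.8, 5.4]
grip_width: 0.18
clock: 19.6
position: [0.5194, 0.0808, 0.0747]
tool_rot: [[0.987, 0.162, 0.0], [0.162, -0.987, 0.0], [0.0, -0.0, -1.0]]
ft_force: [0.0, 0.5, -0.7]
grip_width: 0.423
clock: 20.35
position: [0.3991, 0.0612, 0.2787]
tool_rot: [[0.987, 0.162, 0.005], [0.162, -0.987, 0.0], [0.005, 0.0, -1.0]]
ft_force: [-0.0, 0.2, -0.5]
grip_width: 0.486
```

View pics/scene16c.png

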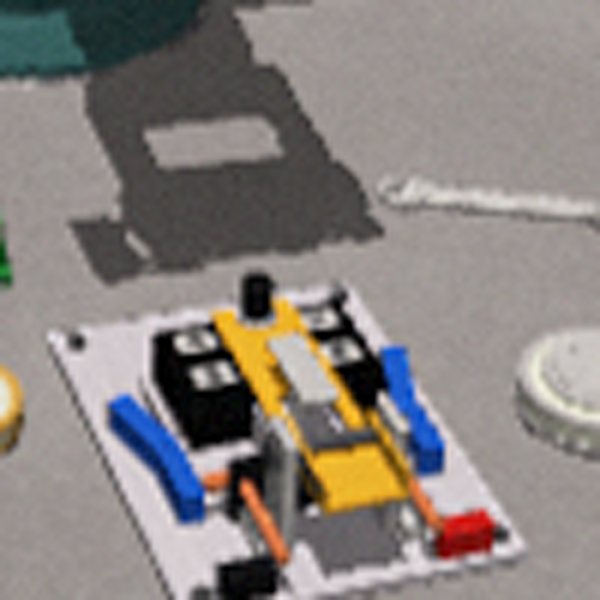

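View pics/top16.png

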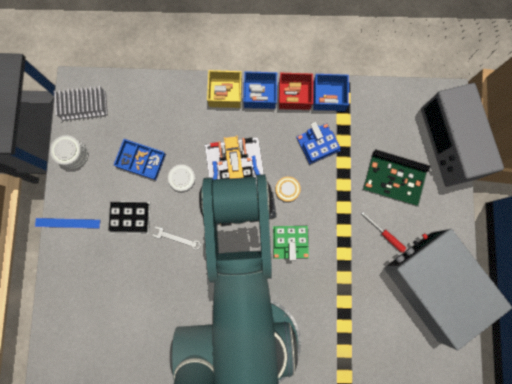

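```bash
python3 - <<'E'
from h import *
s=cam('scene');c=cam('top')
R=np.array([[.987,.162],[-.162,.987]]);O=np.array([.561,.088])
for n,x,z in(('knob s0',-41,77),('knob s10',-51,77),('plate end s0',-52,64),('headfront',4,84),('headrear',62,84),('plate inner end',-52+176,64)):
    w=R.T@np.array([x/1e3,0])+O; w=np.r_[w,z/1e3]
    print(n,np.round((np.array(proj(s,w))-[240,150]+.4)*6))
cv2.imwrite('pics/s17.png',cv2.resize(s['pixels'][185:245,265:320,::-1],None,fx=10,fy=10,interpolation=cv2.INTER_CUBIC))
E
```

```text
knob s0 [254. 295.]
knob s10 [248. 285.]
plate end s0 [246. 303.]
headfront [282. 331.]
headrear [321. 395.]
plate inner end [363. 500.]
```

View pics/s17.png

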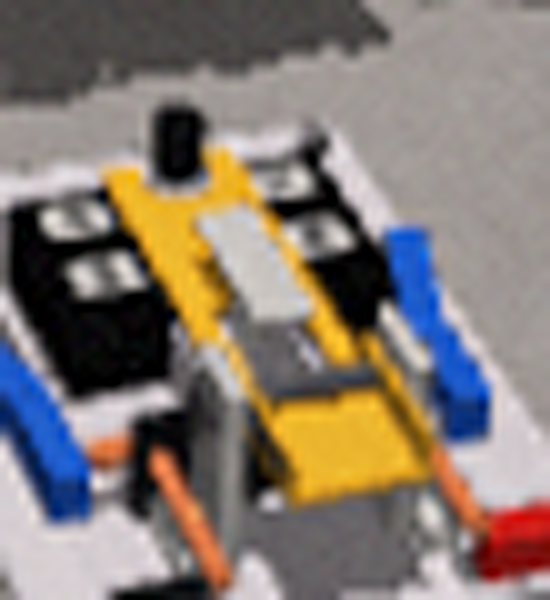

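```bash
python3 -c "
from cell import arm;print(arm.job_done())"
```

```text
the job is handed in; nothing more can be done
None
```

I pushed the module home, swung the latch plate over it, got the eye past the stud head and pushed the plate in to the shank. The job was handed in at about 20 s.

- **Module:** I pushed it along the dock with two finger contacts until it met a hard stop. The force rose to about 68 N with almost no further movement.
- **Latch:** I gripped the knob and swung the plate down onto the stud head. I drew it out to the end of its slide, which I felt as a rise to about 9 N. Then I lowered it level onto its stop under the head and pushed it in about 30 mm. At a 15 N grip the fingers slipped on the knob at about 12 N, so I raised the grip to 45 N. The plate then held firm at 33 N. I released it and moved clear.
- **Last checks:** The final picture shows the plate level under the head, with the knob and head within about 1–1.5 pixels (a few millimetres) of where they should be. The bystanders look unmoved, and the robot was touching nothing.
- **Disagreements:** The two cameras differed by up to 7 mm on the dock's x position at first. I relied on contact forces to confirm that the module and the plate had reached their stops.

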